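# Set the roll guides of the tube-label printer

## Robot

A 6-joint arm with a two-finger parallel gripper is mounted at the origin on the work surface. World frame = base frame: x ahead of the robot, y to its left, z up, the work surface at z = 0. Lengths are in m, angles in rad, forces in N, time in s.
With the tool pointing down it reaches from about 0.4 to 0.825 m from the base axis. Payload 7 kg.
Tool frame: the origin (TCP) lies at the very end of the fingers, on their centre line; the grasp point (between the pads) lies 19 mm behind it (arm.pinch_z is the z of the grasp point in the tool frame, in m); z points along the fingers, y is the direction in which the jaws open and shut (so a half turn about z gives the same grasp; the last joint's range is limited). The gripper opens to 88 mm and grips with 3 to 60 N. Pads are 19 mm wide; open, the fingers measure 130 mm over their backs; the gripper's body (78 mm by 193 mm) begins 47 mm behind the grasp point.
Start: joints at [1.512, 0.359, 0.012, 0, -1.224, -0.288], TCP at [0.229, 0.635, 0.227] pointing down, gripper open.
Joint ranges: [-3.07, 3.07], [-1.43, 2.12], [-1.02, 1.25], [-3.03, 1.67], [-3.05, -0], [-3.03, 3.03]. Speed limits (rad/s): [2.39, 2.39, 3.01, 3.14, 3.14, 3.14].

## Interface

Orientations are given as [roll, pitch, yaw] about the fixed x, y, z axes, in that order (R = Rz(yaw) Ry(pitch) Rx(roll)).
In Python, from station import arm gives the robot as it stands.
- The arm moves only by the tool drive_tool, never from a script. Its argument "targets" is a list of rows, each a list of 6 numbers: the shift along the world's x, y, z in units of 0.04 m (1.0 is 0.04 m), then the turn, a rotation vector about the world's x, y, z in units of 6 degrees (1.0 is 6 degrees). In form: [[x, y, z, wx, wy, wz], ...]. A call has 1 to 5 rows; each row shifts and turns the commanded pose from where the row before left it; what a row does not reach is not made up. A row lasts 1/8 s, in which the tool goes at most 62.5 mm and 10.7 degrees, less where a joint would pass 70% of its speed; a pose out of reach is approached as far as the arm can. A call with a number of a shift or a turn outside -1 to 1 is refused whole. A call with a gripper value outside its range is refused whole. "claw" is the opening, from 0 (shut) to 1 (fully open), set as the call begins (left out, the last holds). The fingers move at their own pace and stop on an object; "newtons" is the grip in N (left out, the last holds). Time passes only in rows, so rows that do not move let the fingers close. It gives the time, the measured TCP pose, the force and the opening at its end, in the units of the state.
- arm.get_state(): the state, without advancing time (a new reading comes with each control period).
- arm.grab_frame(name): name is "side" or "top"; returns (picture, depth): 420x560x3 uint8, red, green, blue; 420x560 float32, m along the optical axis (not along the pixel's ray), 0 where there is no reading.
- arm.get_calibration(name): a dict with "mtx" (3x3 intrinsics, pixels), "origin" and "rotation" of the camera in the world. Camera axes: x right, y up, looking along -z (the intrinsics and any distortion apply to the point x, -y, -z); pixel columns grow to the right and rows downward; lengths in m; the calibration is good to about 2 mm. A picture is of the moment at which its call begins. get_calibration takes no time and is no camera call.
- arm.job_done(): hands the job in, once; it reports no verdict.
Trained networks look in the newest picture that a camera, given by its name, has taken for a name from the list of things; names that differ only in an ending like _2 or _b are one class to them, and where a whole thing is asked for, a point or a joint stands for the part that bears it (a point fixed in the world has none). Each returns a list of dicts, best first, with "score" (0 to 1); they miss things now and then, are a little off and sometimes report something else, mostly with a low value. They report only what shows in the picture. A call takes as long as a camera call. They do not tell look-alikes from the thing itself.
- arm.search_frame(target, camera): "point" ([x, y, z] in m, in the coordinates of the camera as it stood for that picture, good to about 4 mm: the middle of the surface that is visible of it).
- arm.cut_out(target, camera): "pixels" (420x560 bool, what is visible of it).
- arm.landmark_of(target, camera): "point" ([x, y, z] in m, in the coordinates of the camera as it stood for that picture, good to about 4 mm: a listed point, or the origin of a listed thing).
The state is a dict: "t": time; "q": joint angles; "qd": joint speeds; "joint_efforts": joint torques, N m; "eef_pos": TCP position; "ee_rot": TCP orientation; "force": force on the tool from outside, world axes, zero at the start; "moment": the same for the moment, N m; "width": finger opening in m.
Only numpy, scipy, OpenCV 4.12 (cv2) and the standard library are available. Lean on these libraries where they do the work, as an engineer would, in place of code of your own. Each camera call takes 0.05 s, during which the arm holds its last target. There are 200 camera calls.

## Task

A fresh roll of tube labels has been dropped into the open label printer. With a fingertip, roll the printer's knurled adjuster wheel until the inner faces of both roll guides have closed in to the pair of long marks on the deck, so that they stand just clear of the roll's ends and never squeeze it. Touch only the wheel: do not push the guides or the roll by hand, lift nothing, and leave the other things on the bench where they are.

Things in the scene. Friction and masses are not known exactly. Their poses are not given: they have to be found in the camera images.
- printer: white label printer, fixed, 240 mm deep (x), 200 wide (y), lid swung open behind it, up to 265 mm high. Origin: centre of its underside; x points from front to back, y to its left (seen from its front), z up; turned only about z. Flat deck 92 mm up; on it two long white lines (46 mm along x, 2 wide) at y = +28 and -28 mm, by the wheel, are the marks for this roll; short lines: other widths
- wheel_top (a point): highest point of the knurled adjuster wheel, mid-width: in the printer's frame x = -58 mm, y = 0, z = 105 mm (13 mm above the deck). It stays put when the wheel turns. Axes as the printer's
- wheel: dark ribbed wheel, diameter 44 mm, 16 wide, axle along the printer's x, 9 mm below the deck: only its top stands out of the deck. Origin: axle centre. Rolling its top towards the printer's +y closes the guides, -y opens them: each moves 1 mm per 2.75 mm rolled at the rim (8 mm/rad). Needs about 1.4 N at the rim, stays where left, takes several strokes of a fingertip pressed on its top
- guide_left: left roll guide: dark upright plate 90 mm long, 4 thick, top 128 mm above the bench, with a flat foot on the deck in front. Slides along the printer's y; both guides move in or out together equally. Origin: on its inner face, at the foot's front end (x = -40 mm in the printer's frame). Its y there: 39 to 57 mm at the start, 28 at the mark, 26 when touching the centred roll
- guide_right: right roll guide, mirror image of the left one: inner face between y = -39 and -57 mm at the start, -28 mm at the mark, -26 mm when it touches the centred roll
- roll: loaded roll of labels: white paper, 90 mm diameter, 52 mm wide, loose, lying in a cradle between the guides with its axis along the printer's y, at x = 38 mm, y = 0 (within 0.5 mm), z = 83 mm in the printer's frame; its top is 128 mm above the bench. Origin: its centre
- spare_roll: a second, equal roll lying flat on the bench, 90 mm diameter, 52 mm high; origin under its centre. Bystander
- pot: specimen pot with a screw lid, 42 mm diameter, 68 mm high; origin under its centre. Bystander
- rack: white rack with capped blood tubes, 150 x 56 mm, 98 mm high; origin under its centre, long along its x. Bystander
- cap: loose tube cap, 17 mm diameter, 20 mm high; origin under its centre. Bystander
There are look-alikes about, which are no part of the job. Leave any green look-alike of the roll alone.

How it is judged:
By the outcome, as a careful person would: the job done as asked, in the order asked, and still so for the second after the job is handed in, with the robot touching nothing.
It also fails if it takes over 58 s, if anything falls off the work surface, if the arm or the gripper's body presses on something with over 40 N, if the wrist force passes 120 N, or if a joint passes its speed limit or range.

## Working session

There is one attempt and no reset: what is moved stays moved. The work goes in short steps, Python scripts to look and compute and a tool call to move; the robot and the scene stay as the last step left them, time stands still between calls to the robot, and variables do not carry over. Pictures are saved under pics/ and viewed, about 8 in all and at most 12, crops included, and the job is handed in when it is done.

Besides the shell and the picture viewer there is one more tool, called after "Emit:" as name(argument=value, ...), one argument or row to a line, values as JSON. drive_tool: Moves the arm, as the interface text tells. Shifts and turns lie within -1 to 1; 1 stands for 0.04 m of shift or 6 degrees of turn. Its arguments: {"type":"object","properties":{"targets":{"type":"array"},"claw":{"type":"number"},"newtons":{"type":"number"}},"required":["targets"]}

```bash
mkdir -p pics; cat > h.py <<'E'
import numpy as np, cv2
from station import arm
def shot(cam,name=None):
    p,d=arm.grab_frame(cam)
    if name: cv2.imwrite(f'pics/{name}.png',p[:,:,::-1])
    return p,d
def w(cam,pt):
    c=arm.get_calibration(cam); return np.array(c['rotation'])@np.array(pt)+np.array(c['origin'])
def px(cam,P):
    c=arm.get_calibration(cam); q=np.array(c['rotation']).T@(np.array(P)-np.array(c['origin'])); q=np.array(c['mtx'])@np.array([q[0],-q[1],-q[2]]); return q[:2]/q[2]
def unproj(cam,u,v,d):
    c=arm.get_calibration(cam); K=np.array(c['mtx']); x=(u-K[0,2])/K[0,0]*d; y=(v-K[1,2])/K[1,1]*d
    return np.stack([x,-y,-d],-1)@np.array(c['rotation']).T+np.array(c['origin'])
E
python3 - <<'E'
from h import *
np.set_printoptions(precision=4,suppress=True)
a,_=shot('top');b,_=shot('side')
cv2.imwrite('pics/a.png',a[:,:,::-1]);cv2.imwrite('pics/b.png',b[:,:,::-1])
print(arm.get_calibration('top'));print(arm.get_calibration('side'))
for cam in('top','side'):
  for n in('printer','wheel_top','wheel','guide_left','guide_right','roll'):
    for r in arm.landmark_of(n,cam)[:3]: P=w(cam,r['point']);print(cam,n,round(r['score'],2),P,px(cam,P))
print(arm.get_state())
E
```

```text
{'mtx': array([[405.9616,   0.    , 282.8681],
       [  0.    , 405.9616, 212.4728],
       [  0.    ,   0.    ,   1.    ]]), 'origin': array([0.3863, 0.0854, 0.8546]), 'rotation': array([ 0.1849, -0.0218, -1.5553])}
{'mtx': array([[442.915 ,   0.    , 276.2833],
       [  0.    , 442.915 , 213.4743],
       [  0.    ,   0.    ,   1.    ]]), 'origin': array([ 0.1388, -0.524 ,  0.6495]), 'rotation': array([ 0.8923,  0.0201, -0.6522])}Traceback (most recent call last):
  File "<stdin>", line 8, in <module>
  File "h.py", line 10, in px
    c=arm.get_calibration(cam); q=np.array(c['rotation']).T@(np.array(P)-np.array(c['origin'])); q=np.array(c['mtx'])@np.array([q[0],-q[1],-q[2]]); return q[:2]/q[2]
                                                                                                                                ~^^^
IndexError: invalid index to scalar variable.
```

View pics/a.png

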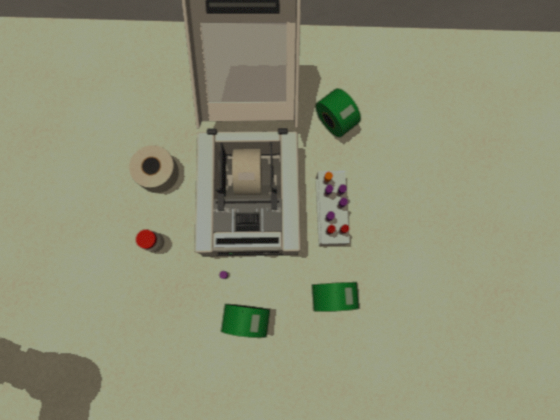

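View pics/b.png

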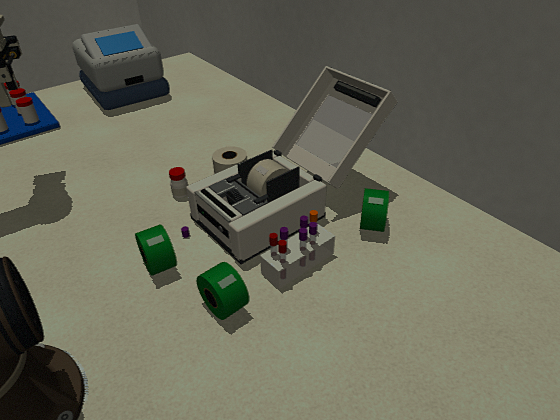

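The top picture shows the printer at about (248,190) with its front facing down towards the robot. The wheel is at about (247,221) and the loaded roll at (246,170). The spare roll (153,168) and three green rolls lie outside the printer. The camera rotation is given as rpy, so I'll fix the helper.

```bash
sed -i "s/^def shot/from scipy.spatial.transform import Rotation as R\nclass _A: pass\ndef cal(cam):\n    c=dict(arm.get_calibration(cam)); c['rotation']=R.from_euler('xyz',c['rotation']).as_matrix(); return c\ndef shot/; s/c=arm.get_calibration/c=cal/; /^class _A/d" h.py
python3 - <<'E'
from h import *
np.set_printoptions(precision=4,suppress=True)
a,d=shot('top');b,_=shot('side')
for cam in('top','side'):
  for n in('printer','wheel_top','wheel','guide_left','guide_right','roll','rack','pot'):
    for r in arm.landmark_of(n,cam)[:2]: P=w(cam,r['point']);print(cam,n,round(r['score'],2),P,px(cam,P))
# printer body mask rectangle from depth
v,u=np.mgrid[:420,:560]; P=unproj('top',u,v,d)
print('bench z',np.median(P[300:400,350:500,2]))
np.save('P.npy',P)
for n in [(205,190),(291,190),(248,240),(247,221),(247,215),(247,226),(246,170),(222,165),(273,165)]: print(n,P[n[1],n[0]])
c=cv2.resize(a[120:260,180:315],None,fx=5,fy=4.28,interpolation=cv2.INTER_CUBIC)
c=cv2.resize(a[120:260,180:315],None,fx=4.28,fy=4.28,interpolation=cv2.INTER_CUBIC)
cv2.imwrite('pics/c.png',cv2.convertScaleAbs(c[:,:,::-1],alpha=1.6))
print(arm.get_state())
E
```

```text
top printer 0.71 [ 0.5724  0.1384 -0.0017] [250.9406 200.1752]
top wheel 0.77 [0.5166 0.139  0.0831] [247.3231 219.0725]
top wheel 0.2 [0.5149 0.1341 0.1035] [249.2025 218.2349]
top guide_left 0.69 [0.5316 0.1835 0.0914] [223.9306 210.1677]
top guide_right 0.65 [0.5347 0.0927 0.0925] [271.5696 209.3866]
top guide_right 0.37 [ 0.5531 -0.0289  0.    ] [328.5539 210.3327]
top roll 0.77 [ 0.7609 -0.0415  0.0458] [336.7713 110.7598]
top roll 0.75 [0.3265 0.1375 0.0453] [246.2263 319.4957]
top rack 0.73 [ 0.5526 -0.0348  0.0014] [331.371  210.4693]
top rack 0.36 [0.4788 0.3402 0.0004] [153.2674 241.6437]
side printer 0.75 [0.5749 0.144  0.0023] [256.5158 215.7618]
side wheel_top 0.55 [0.5153 0.1365 0.1015] [233.2136 192.2246]
side wheel_top 0.36 [ 0.5529 -0.0338 -0.0005] [298.1261 263.9033]
side wheel 0.47 [0.517  0.1408 0.0791] [233.6343 199.429 ]
side guide_left 0.78 [0.5311 0.1819 0.0984] [228.0808 181.126 ]
side guide_right 0.88 [0.5348 0.0983 0.0929] [251.4528 200.5067]
side guide_right 0.72 [0.534  0.1855 0.0952] [228.4031 181.1301]
side roll 0.92 [ 0.7614 -0.0444  0.0441] [375.0495 
[... 272 characters left out ...]
7 0.0559 0.0921]
(248, 240) [0.475  0.1357 0.0935]
(247, 221) [0.5096 0.1381 0.1031]
(247, 215) [0.5211 0.1385 0.1028]
(247, 226) [0.5137 0.144  0.0137]
(246, 170) [0.6021 0.1415 0.125 ]
(222, 165) [0.6132 0.1875 0.1172]
(273, 165) [0.6367 0.0921 0.0483]
{'t': 1.05, 'q': array([ 1.5121,  0.3586,  0.0119, -0.    , -1.2241, -0.2881]), 'qd': array([-0.0002, -0.    , -0.0006, -0.0005,  0.0014, -0.0017]), 'joint_efforts': array([  0.0001, -58.2415,  29.3298,   7.002 ,   0.0124,  -0.    ]), 'eef_pos': array([0.2294, 0.6348, 0.2266]), 'ee_rot': array([-3.1416,  0.    , -0.3468]), 'force': array([-0.3382,  0.5079,  0.2333]), 'moment': array([-0.0082, -0.0134,  0.0123]), 'width': 0.08793917861980735}
```

View pics/c.png

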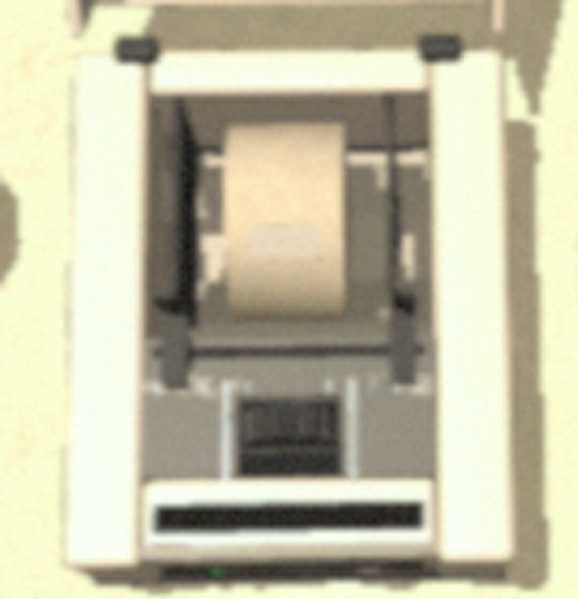

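Things that could be mistaken for the wheel are the front slot (248,242) and the dark bar behind the deck (248,202). The wheel is the ribbed patch at (247,219) between the two long lines (233 and 262). Depth there gives z = 103 mm, which fits the description. The guides stand at about ±43 mm and the printer's yaw is about 0.

Next I'll approach with the fingers shut and the jaw axis along y.

Emit:
drive_tool(
  targets=[
    [0.5,-0.9,0,0,0,0.66],
    [0.5,-0.9,0,0,0,0.66],
    [0.5,-0.9,0,0,0,0.66],
    [0.5,-0.9,0,0,0,0.66],
    [0.5,-0.9,0,0,0,0.67],
  ],
  claw=0,
)

```text
t: 1.68
eef_pos: [0.33, 0.4536, 0.2267]
ee_rot: [-3.141, -0.0, 0.002]
force: [0.8, 0.4, 0.2]
width: 0.0432
```

Emit:
drive_tool(
  targets=[
    [0.5,-0.9,0,0,0,0],
    [0.5,-0.9,0,0,0,0],
    [0.5,-0.9,0,0,0,0],
    [0.5,-0.9,0,0,0,0],
    [0.5,-0.9,0,0,0,0],
  ],
)

```text
t: 2.3
eef_pos: [0.43, 0.2736, 0.2269]
ee_rot: [-3.141, -0.0, 0.0]
force: [0.2, 1.5, 0.7]
width: 0.0006
```

```bash
python3 - <<'E'
from h import *
np.set_printoptions(precision=4,suppress=True)
for i in range(2):
 shot('side');shot('top')
 for cam in('top','side'):
  for n in('wheel_top','wheel','guide_left','guide_right'):
    for r in arm.landmark_of(n,cam)[:1]: print(cam,n,round(r['score'],2),w(cam,r['point']))
s=arm.get_state();print(s['t'],s['eef_pos'],s['ee_rot'],s['force'],s['width'])
E
```

```text
top wheel_top 0.61 [0.5143 0.1357 0.1048]
top wheel 0.51 [0.5159 0.1395 0.0814]
top guide_left 0.58 [0.5322 0.1885 0.0943]
top guide_right 0.67 [0.5348 0.0942 0.0944]
side wheel_top 0.81 [0.5164 0.1333 0.1033]
side guide_left 0.68 [0.5318 0.1818 0.093 ]
side guide_right 0.94 [0.5357 0.0997 0.0896]
top wheel_top 0.75 [0.5139 0.1348 0.1041]
top wheel 0.75 [0.5119 0.1388 0.0821]
top guide_left 0.84 [0.5334 0.1817 0.0967]
top guide_right 0.54 [0.5345 0.0928 0.0975]
side wheel_top 0.95 [0.5179 0.1357 0.1029]
side wheel 0.74 [0.5173 0.1407 0.0789]
side guide_left 0.96 [0.5343 0.1854 0.0934]
side guide_right 0.93 [0.5378 0.0974 0.0916]
3.3 [0.4294 0.2748 0.2265] [ 3.1415  0.     -0.0002] [ 0.0818  0.4772 -0.1304] 0.00048668757826782184
```

Emit:
drive_tool(
  targets=[
    [0.54,-0.93,-0.3,0,0,0],
    [0.54,-0.93,-0.3,0,0,0],
    [0.54,-0.93,-0.4,0,0,0],
    [0.53,-0.93,-0.5,0,0,0],
    [0,0,-0.8,0,0,0],
  ],
)

```text
t: 3.92
eef_pos: [0.517, 0.1241, 0.1345]
ee_rot: [-3.141, -0.002, -0.003]
force: [0.4, 0.7, -0.6]
width: 0.0006
```

Emit:
drive_tool(
  targets=[
    [0,0,-0.25,0,0,0],
    [0,0,0,0,0,0],
  ],
)

```text
t: 4.18
eef_pos: [0.5153, 0.1261, 0.1245]
ee_rot: [3.141, 0.001, 0.0]
force: [0.1, 0.5, -0.0]
width: 0.0009
```

```bash
python3 - <<'E'
from h import *
p,d=shot('side');cv2.imwrite('pics/d.png',cv2.convertScaleAbs(cv2.resize(p[130:260,170:340],None,fx=4,fy=4,interpolation=cv2.INTER_CUBIC)[:,:,::-1],alpha=1.4))
s=arm.get_state();print(s['t'],s['eef_pos'],s['ee_rot'],s['force'],s['width'])
E
```

```text
4.225 [0.51574527 0.12654836 0.12524892] [ 3.14157607e+00 -5.89689918e-04  8.54332901e-04] [ 0.21651664  0.85823817 -0.20476093] 0.0002520639462875556
```

View pics/d.png

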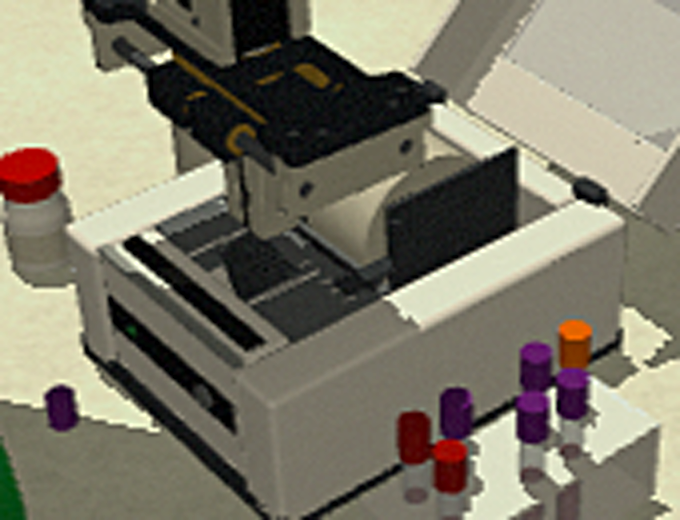

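The tip hangs straight above the wheel (crop (260,235)) and clears both guides and the roll. I'll lower it until it touches.

Emit:
drive_tool(
  targets=[
    [0,0,-0.2,0,0,0],
    [0,0,-0.2,0,0,0],
    [0,0,-0.05,0,0,0],
    [0,0,0,0,0,0],
  ],
)

```text
t: 4.72
eef_pos: [0.5154, 0.126, 0.1065]
ee_rot: [3.141, 0.0, -0.0]
force: [-0.0, -0.2, -0.4]
width: 0.0002
```

Emit:
drive_tool(
  targets=[
    [0,0,-0.03,0,0,0],
    [0,0,0,0,0,0],
  ],
)

```text
t: 4.97
eef_pos: [0.5155, 0.126, 0.1054]
ee_rot: [-3.142, -0.0, -0.0]
force: [-0.7, -0.2, 0.2]
width: 0.0005
```

Emit:
drive_tool(
  targets=[
    [0,0,-0.03,0,0,0],
    [0,0,0,0,0,0],
  ],
)

```text
t: 5.22
eef_pos: [0.5157, 0.1261, 0.1047]
ee_rot: [-3.141, -0.001, 0.0]
force: [-0.9, 0.7, 4.9]
width: 0.0002
```

It touched at z ≈ 0.105 with 4.9 N. First stroke: +12 mm.

Emit:
drive_tool(
  targets=[
    [0,0.1,-0.01,0,0,0],
    [0,0.1,0,0,0,0],
    [0,0.1,0,0,0,0],
  ],
)

```text
t: 5.6
eef_pos: [0.5157, 0.1377, 0.1048]
ee_rot: [3.141, -0.001, 0.0]
force: [-3.1, -2.1, 13.5]
width: 0.0006
```

Emit:
drive_tool(
  targets=[
    [0,0.1,0,0,0,0],
    [0,0.1,0,0,0,0],
    [0,0,0,0,0,0],
  ],
)

```text
t: 5.98
eef_pos: [0.5155, 0.1464, 0.1045]
ee_rot: [-3.141, -0.001, 0.0]
force: [-4.2, 0.6, 9.4]
width: 0.0002
```

```bash
cat > m.py <<'E'
from h import *
np.set_printoptions(precision=4,suppress=True)
def guides(n=3,cams=('side','top')):
  for cam in cams:
    o={'guide_left':[],'guide_right':[]}
    for i in range(n):
      shot(cam)
      for k in o:
        r=[w(cam,q['point']) for q in arm.landmark_of(k,cam)[:1] if q['score']>.5]
        o[k]+=r
    for k in o:
      if o[k]: print(cam,k,len(o[k]),np.median(o[k],0),np.std(o[k],0))
E
python3 - <<'E'
from m import *
guides(2)
s=arm.get_state();print(s['t'],s['eef_pos'],s['force'])
E
```

```text
side guide_right 2 [0.5373 0.1077 0.09  ] [0.0007 0.0009 0.0001]
top guide_right 1 [0.535  0.1014 0.0926] [0. 0. 0.]
6.575 [0.5155 0.1464 0.1045] [-4.5377  0.9177  8.7664]
```

The guide closed 7–8 mm for 20 mm rolled, so there is no slip. I'll lift, go back and make a second stroke of 16 mm.

Emit:
drive_tool(
  targets=[
    [0,0,0.25,0,0,0],
    [0,-0.5,0,0,0,0],
    [0,0,-0.2,0,0,0],
    [0,0,-0.05,0,0,0],
    [0,0,0,0,0,0],
  ],
)

```text
t: 7.2
eef_pos: [0.5155, 0.1253, 0.1039]
ee_rot: [3.141, 0.0, -0.0]
force: [-0.5, -2.8, 5.7]
width: 0.0003
```

Emit:
drive_tool(
  targets=[
    [0,0.1,0,0,0,0],
    [0,0.1,0,0,0,0],
    [0,0.1,0,0,0,0],
    [0,0.1,0,0,0,0],
    [0,0,0,0,0,0],
  ],
)

```text
t: 7.82
eef_pos: [0.5155, 0.1419, 0.1047]
ee_rot: [3.141, -0.0, 0.0]
force: [-5.6, -0.2, 13.8]
width: 0.0003
```

Emit:
drive_tool(
  targets=[
    [0,0,0.5,0,0,0],
    [-0.5,-0.2,0.9,0,0,0],
    [-1,0.2,0.9,0,0,0],
    [-1,0,0.9,0,0,0],
    [-0.5,0,0,0,0,0],
  ],
)

```text
t: 8.45
eef_pos: [0.3951, 0.1426, 0.234]
ee_rot: [-3.138, -0.004, 0.0]
force: [-0.4, 1.1, 0.8]
width: 0.0002
```

```bash
python3 - <<'E'
from m import *
guides(3)
s=arm.get_state();print(s['t'],s['eef_pos'],s['force'])
ims=[shot('top')[0].astype(float) for _ in range(4)]
a=np.mean(ims,0);np.save('avg1.npy',a)
c=cv2.resize(a[150:240,190:310],None,fx=6,fy=6,interpolation=cv2.INTER_CUBIC)
cv2.imwrite('pics/e.png',np.clip(c[:,:,::-1]*1.7,0,255).astype(np.uint8))
E
```

```text
side guide_left 3 [0.533  0.1689 0.0952] [0.0015 0.0015 0.0012]
side guide_right 3 [0.5361 0.1109 0.0904] [0.0007 0.002  0.0005]
top guide_right 3 [0.5333 0.1082 0.0936] [0.0017 0.0006 0.002 ]
9.35 [0.3955 0.142  0.2318] [-0.1793  0.0398 -0.747 ]
```

View pics/e.png

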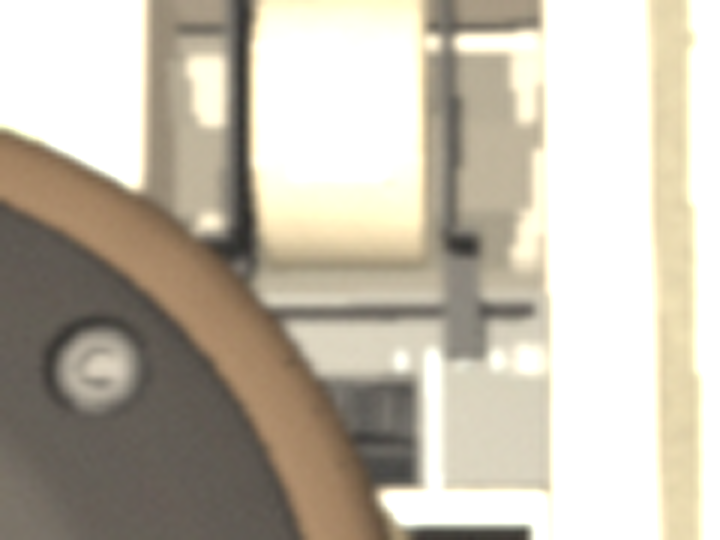

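The arm hides the left half of this view. On the right, the foot's inner edge is at crop x ≈ 447 and the long mark at x ≈ 432, which puts the guide about 4.5 mm outside the mark. That agrees with the rolled distance (45.7 − 13.1 ≈ 32.5). Next is a 9 mm stroke, then I'll move the arm well aside for a clear view.

Emit:
drive_tool(
  targets=[
    [0.7,-0.25,0,0,0,0],
    [1,0,-0.8,0,0,0],
    [1,0,-0.9,0,0,0],
    [0.3,0,-0.9,0,0,0],
    [0,0,-0.2,0,0,0],
  ],
)

```text
t: 10.18
eef_pos: [0.5146, 0.131, 0.1171]
ee_rot: [3.139, 0.004, -0.001]
force: [0.1, 0.4, 0.4]
width: 0.0008
```

Emit:
drive_tool(
  targets=[
    [0,0,-0.2,0,0,0],
    [0,0,-0.1,0,0,0],
    [0,0,-0.1,0,0,0],
    [0,0,0,0,0,0],
  ],
)

```text
t: 10.68
eef_pos: [0.5158, 0.1325, 0.1048]
ee_rot: [-3.141, -0.002, 0.0]
force: [-1.2, 1.2, 2.9]
width: 0.0005
```

Emit:
drive_tool(
  targets=[
    [0,0.05,-0.02,0,0,0],
    [0,0.09,0,0,0,0],
    [0,0.09,0,0,0,0],
    [0,0,0,0,0,0],
  ],
)

```text
t: 11.18
eef_pos: [0.5158, 0.1414, 0.1048]
ee_rot: [-3.141, -0.002, 0.001]
force: [-4.3, -1.0, 12.8]
width: 0.0003
```

Emit:
drive_tool(
  targets=[
    [0,0,0.5,0,0,0],
    [0,0,1,0,0,0],
    [-0.5,0.8,1,0,0,0],
    [-0.7,1,0,0,0,0],
    [-0.7,1,0,0,0,0],
  ],
)

```text
t: 11.8
eef_pos: [0.4387, 0.2544, 0.204]
ee_rot: [-3.14, -0.001, -0.001]
force: [0.6, 0.4, 0.3]
width: 0.0002
```

Emit:
drive_tool(
  targets=[
    [-0.7,1,0,0,0,0],
    [-0.7,1,0,0,0,0],
    [-0.7,1,0,0,0,0],
    [0,1,0,0,0,0],
  ],
)

```text
t: 12.3
eef_pos: [0.3536, 0.4146, 0.2038]
ee_rot: [-3.14, -0.0, 0.002]
force: [1.1, -0.3, -0.3]
width: 0.0007
```

```bash
cat >> m.py <<'E'
def crop(name):
  a=np.mean([shot('top')[0].astype(float) for _ in range(6)],0);np.save(name+'.npy',a)
  c=cv2.resize(a[150:240,200:300],None,fx=6.6,fy=6.6,interpolation=cv2.INTER_CUBIC)
  cv2.imwrite(f'pics/{name}.png',np.clip(c[:,:,::-1]*1.7,0,255).astype(np.uint8))
  g=a.sum(2)
  print('marks rows 216-224',g[216:225,228:268].mean(0).round().astype(int))
  print('feet rows 204-207',g[204:207,220:276].mean(0).round().astype(int))
E
python3 - <<'E'
from m import *
guides(3)
s=arm.get_state();print(s['t'],s['eef_pos'],s['force'])
crop('f')
E
```

```text
side guide_left 3 [0.532  0.1662 0.0951] [0.0012 0.0005 0.001 ]
side guide_right 3 [0.5343 0.1152 0.0912] [0.001  0.0001 0.0012]
top guide_left 3 [0.5328 0.1695 0.0935] [0.0017 0.0018 0.0015]
top guide_right 2 [0.5348 0.1096 0.0941] [0.0017 0.0005 0.0012]
13.2 [0.3555 0.4131 0.203 ] [ 0.382  -0.6503 -0.5209]
marks rows 216-224 [285 285 288 327 391 361 286 214 162 144 131 134 142 136 135 131 136 136
 134 133 137 129 119 119 125 129 136 130 119 118 137 198 272 339 361 327
 288 277 275 275]
feet rows 204-207 [276 275 275 277 277 266 232 197 188 187 187 182 184 230 265 272 274 273
 274 273 272 271 272 272 271 272 272 271 271 271 269 268 269 270 269 269
 270 270 270 270 267 250 214 186 180 180 179 176 187 232 262 267 267 265
 265 265]
```

View pics/f.png

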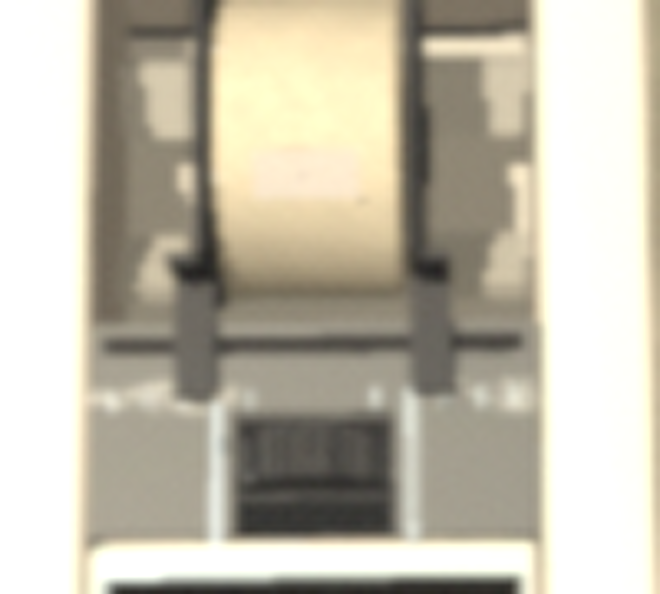

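```bash
python3 - <<'E'
from m import *
f=np.load('f.npy').sum(2); a=cv2.imread('pics/a.png').astype(float).sum(2)
def onz(u,v,z):
  c=cal('top');K=c['mtx'];r=c['rotation']@np.array([(u-K[0,2])/K[0,0],-(v-K[1,2])/K[1,1],-1.]);return c['origin']+r*(z-c['origin'][2])/r[2]
for v in range(213,229,3): print('mark',v,f[v-1:v+2,229:237].mean(0).round().astype(int),f[v-1:v+2,258:267].mean(0).round().astype(int))
for v in range(194,211,2): print('foot f',v,f[v:v+2,225:237].mean(0).round().astype(int),f[v:v+2,258:271].mean(0).round().astype(int))
for v in (202,205,207): print('foot a',v,a[v-1:v+2,215:230].mean(0).round().astype(int),a[v-1:v+2,266:281].mean(0).round().astype(int))
for v in range(158,188,4): print('roll f',v,f[v:v+2,227:238].mean(0).round().astype(int),f[v:v+2,256:267].mean(0).round().astype(int))
for v in (205,218): print(v,onz(233,v,.092),onz(262,v,.092))
E
```

```text
mark 213 [302 301 327 390 370 299 237 195] [180 224 289 366 380 330 285 275 275]
mark 216 [284 285 321 385 349 274 212 154] [137 202 277 347 369 329 287 276 275]
mark 219 [284 285 322 388 360 285 218 170] [140 202 274 337 361 326 288 277 276]
mark 222 [286 290 331 396 371 296 215 161] [133 198 271 340 361 327 287 277 276]
mark 225 [287 295 344 403 374 296 214 147] [131 181 263 338 361 328 286 277 275]
mark 228 [288 295 344 405 374 295 208 130] [118 178 262 339 366 332 290 278 277]
foot f 194 [273 234 195 182 181 179 172 142 117 155 185 194] [203 206 207 206 190 180 175 174 176 180 202 215 217]
foot f 196 [232 211 191 185 185 184 180 168 179 210 226 231] [236 236 234 222 198 182 176 177 176 184 210 230 234]
foot f 198 [244 216 192 186 185 186 181 187 223 251 256 255] [253 252 251 235 206 184 177 177 178 177 192 225 245]
foot f 200 [218 203 190 186 184 184 179 165 185 206 213 211] [188 189 185 184 181 179 177 178 176 170 149 148 164]
foot f 202 [173 179 185 187 186 184 176 152 146 154 169 179] [191 191 190 184 181 180 177 176 178 172 155 167 184]
foot f 204 [261 228 196 188 186 187 181
[... 1049 characters left out ...]
99 227 161 203 344 417 428 425 424 426] [429 431 423 374 268 168 138 114 135 189 218]
roll f 170 [290 260 208 151 197 338 411 427 430 428 427] [422 422 418 377 277 174 135 112 122 186 222]
roll f 174 [294 292 229 156 196 332 402 415 416 418 417] [413 411 405 370 272 172 135 110 121 188 224]
roll f 178 [302 316 259 164 159 270 350 384 391 392 394] [392 391 388 365 277 178 139 124 162 210 229]
roll f 182 [234 234 201 143 115 190 294 346 356 359 359] [366 364 360 343 268 179 139 130 168 212 230]
roll f 186 [307 261 194 137  92 123 208 276 307 311 311] [328 329 329 315 258 183 138 124 150 183 197]
205 [0.5419 0.1666 0.092 ] [0.543  0.1112 0.092 ]
218 [0.5167 0.1656 0.092 ] [0.5177 0.1105 0.092 ]
```

```bash
python3 - <<'E'
from m import *
f={'top':np.load('f.npy').sum(2)}
g=np.mean([shot('side')[0].astype(float) for _ in range(8)],0); f['side']=g.sum(2)
c0=np.array([.5155,.1388]); yaw=.03
def prof(cam,dx,z):
  im=f[cam].astype(np.float32); out=[]
  ys=np.arange(-40,41,1.)
  acc=[]
  for d in np.linspace(-.002,.002,5):
    P=[[c0[0]+np.cos(yaw)*(dx+d)-np.sin(yaw)*y/1e3,c0[1]+np.sin(yaw)*(dx+d)+np.cos(yaw)*y/1e3,z] for y in ys]
    q=np.array([px(cam,p) for p in P],np.float32)
    acc.append(cv2.remap(im,q[:,:1].copy(),q[:,1:].copy(),cv2.INTER_LINEAR)[:,0])
  return ys,np.mean(acc,0)
for cam in f:
  for lab,dx,z in(('mark',.0,.092),('mark',-.005,.092),('foot',.0225,.092),('foot',.0225,.095),('foot',.026,.092)):
    ys,p=prof(cam,dx,z); print(cam,lab,dx,z); print(' R',p[5:21].round().astype(int),'(-35..-20)');print(' L',p[60:76].round().astype(int),'(20..35)')
c=cv2.resize(g[165:225,200:285],None,fx=8,fy=8,interpolation=cv2.INTER_CUBIC)
cv2.imwrite('pics/g.png',np.clip(c[:,:,::-1]*1.6,0,255).astype(np.uint8))
E
```

```text
top mark 0.0 0.092
 R [276 277 283 291 311 330 348 357 345 323 290 255 218 183 150 133] (-35..-20)
 L [157 169 193 219 254 290 330 364 379 376 342 313 294 285 284 284] (20..35)
top mark -0.005 0.092
 R [276 277 283 289 310 330 348 358 347 327 293 257 219 183 148 131] (-35..-20)
 L [161 166 191 219 261 303 343 374 387 381 346 318 297 288 286 286] (20..35)
top foot 0.0225 0.092
 R [178 178 178 179 187 198 220 241 260 271 274 275 273 275 277 282] (-35..-20)
 L [289 289 293 297 295 292 270 245 217 193 188 184 186 188 187 187] (20..35)
top foot 0.0225 0.095
 R [178 178 178 180 186 198 217 237 255 266 272 273 273 274 276 280] (-35..-20)
 L [286 286 289 291 289 281 258 233 206 189 185 185 187 188 188 187] (20..35)
top foot 0.026 0.092
 R [179 180 180 181 184 192 207 223 242 256 265 269 271 271 272 272] (-35..-20)
 L [277 278 278 278 275 271 253 234 208 186 184 183 186 188 187 188] (20..35)
side mark 0.0 0.092
 R [181 178 175 174 186 217 263 305 322 305 257 190 124  81  66  71] (-35..-20)
 L [ 46  63  92 127 160 191 230 271 304 318 303 266 226 195 179 176] (20..35)
side mark -0.005 0.092
 R [180 178 173 168 173 201 252 302 321 302 251 183 118  74  58  62] (-35..-20)
 L [ 59  75 101 130 158 189 228 269 305 318 298 256 215 187 175 174] (20..35)Traceback (most recent call last):
  File "<stdin>", line 16, in <module>
  File "<stdin>", line 11, in prof
  File "h.py", line 14, in px
    c=cal(cam); q=np.array(c['rotation']).T@(np.array(P)-np.array(c['origin'])); q=np.array(c['mtx'])@np.array([q[0],-q[1],-q[2]]); return q[:2]/q[2]
  File "h.py", line 6, in cal
    c=dict(arm.get_calibration(cam)); c['rotation']=R.from_euler('xyz',c['rotation']).as_matrix(); return c
           ~~~~~~~~~~~~~~~~~~~^^^^^
ValueError: time passes only in moves, steps and waits
```

```bash
sed -i 's/^def cal/import functools\n@functools.lru_cache\ndef cal/' h.py; python3 - <<'E'
from m import *
g=np.mean([shot('side')[0].astype(float) for _ in range(6)],0); im=g.sum(2).astype(np.float32)
c0=np.array([.5155,.1388]); yaw=.03; ys=np.arange(-40,41,1.)
for dx,z in((0,.092),(.0225,.092),(.0225,.095),(.026,.092),(.026,.095)):
  acc=[]
  for d in np.linspace(-.002,.002,5):
    q=np.array([px('side',[c0[0]+np.cos(yaw)*(dx+d)-np.sin(yaw)*y/1e3,c0[1]+np.sin(yaw)*(dx+d)+np.cos(yaw)*y/1e3,z]) for y in ys],np.float32)
    acc.append(cv2.remap(im,q[:,:1].copy(),q[:,1:].copy(),cv2.INTER_LINEAR)[:,0])
  p=np.mean(acc,0);print(dx,z,'R',p[5:21].round().astype(int),'L',p[60:76].round().astype(int))
c=cv2.resize(g[165:225,200:285],None,fx=8,fy=8,interpolation=cv2.INTER_CUBIC)
cv2.imwrite('pics/g.png',np.clip(c[:,:,::-1]*1.6,0,255).astype(np.uint8))
E
```

```text
0 0.092 R [180 177 175 174 187 218 264 305 323 306 258 189 122  78  64  70] L [ 45  64  94 128 161 192 231 272 306 320 304 266 226 196 180 176]
0.0225 0.092 R [ 55  69  72  66  61  67  72  69  70  87 118 151 175 185 191 203] L [231 209 199 198 204 215 229 219 174 118  69  45  40  49  56  58]
0.0225 0.095 R [ 83  81  79  76  69  68  80 104 134 162 180 191 198 208 213 209] L [202 204 197 182 149 105  64  42  39  49  63  73  77  81  83  82]
0.026 0.092 R [ 65  83  92  95  95  94  90  86  83  87  99 118 140 164 181 188] L [203 201 197 198 203 204 195 169 129  87  56  39  41  56  71  84]
0.026 0.095 R [103 102 100  98  95  95 104 116 132 151 170 185 192 190 187 187] L [199 198 187 167 133  92  58  38  38  52  69  86  97 101 102 101]
```

View pics/g.png

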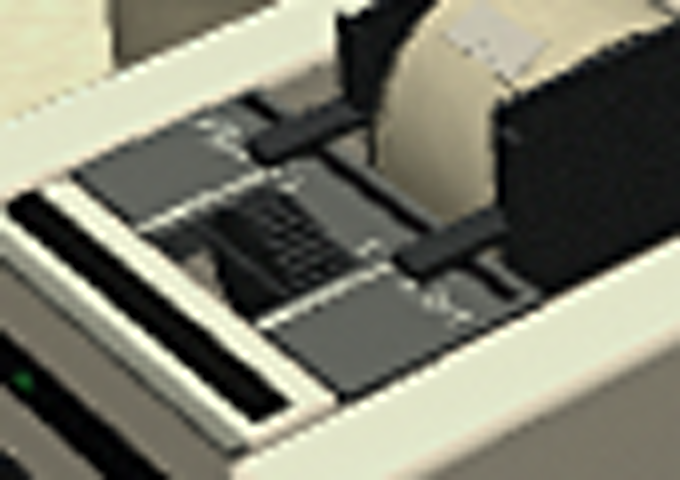

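This view shows both long marks ((205,200) and (330,290) in the crop) running straight into the inner edges of the guide feet. The profiles from both cameras put the inner faces at about 27.5–28 mm. The arm is clear, so I'll hand in.

```bash
python3 - <<'E'
from h import *
print(arm.get_state()['t'],arm.get_state()['force']); print(arm.job_done())
E
```

```text
14.2 [-0.22576982  0.3231406   0.50414628]
the job is handed in; nothing more can be done
None
```

I rolled the adjuster wheel with the closed fingertip in three strokes, about 46 mm at the rim, and both guides now stand at the long marks. Then I moved the arm well clear and handed the job in at 14.2 s. The fingertip touched only the wheel, and the highest force I read was about 15 N.

**Final position:** Measured against the two long marks in both cameras, the guides' inner faces are at about 27.3 to 28.2 mm on each side, against the 28 mm mark. That leaves more than 1 mm before they would touch the roll at 26 mm. The last side view shows both marks running straight into the inner edges of the guide feet.

**Where the checks disagreed:**
- **Network readings:** these were less consistent, giving about 25.5 mm from the side camera and 30 mm from the top camera. Their average is about 27.7 mm.
- **Pixel-edge estimate:** an early, rougher reading from the top picture gave 26.8 to 27.4 mm. The foot's shadow probably biased it inward.
- **Roll gap:** I could not clearly see the gap between the roll's ends and the guides in the top view.

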